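# Bring the red-capped screw jar to the front of the parts carousel

### The arm

A 6-joint arm with a two-finger parallel gripper is mounted at the origin on the work surface. World frame = base frame: x ahead of the robot, y to its left, z up, the work surface at z = 0. Lengths are in mm, angles in rad, forces in N, time in s.
With the tool pointing down it reaches from about 350 to 975 mm from the base axis. Payload 7.1 kg.
Tool frame: the origin (TCP) lies at the very end of the fingers, on their centre line; the grasp point (between the pads) lies ctrl.hold_point_z behind it (ctrl.hold_point_z is the distance from the TCP to the grasp point, in mm); z points along the fingers, y is the line along which they close (so a half turn about z gives the same grasp; the last joint's range is limited). The gripper opens to 88 mm and grips with 3 to 60 N. Pads are 20 mm wide; open, the fingers measure 115 mm over their backs; the gripper's body (75 mm by 178 mm) begins 61 mm behind the grasp point.
Start: joints at [-0.019, 0.423, 1.63, -0, 1.089, -0.019], TCP at [624.984, 0.026, 222.675] pointing down, gripper open.
Joint ranges: [-3, 3], [-0.9, 2.11], [0.09, 2.58], [-1.31, 4.45], [0.11, 2.69], [-2.54, 2.54]. Speed limits (rad/s): [2.39, 2.39, 3.01, 3.14, 3.14, 3.14].

### API

Orientations are given as a rotation vector (axis times angle).
In Python, from workcell import ctrl gives the robot as it stands. The module is installed in compiled form; this text tells all that it offers.
- The arm moves only by the shell command python3 -m creep 'ROWS'. ROWS is JSON, a list of rows, each an object with "translation": the shift along the tool's x, y, z in mm, a list of three; "angular": the turn, a rotation vector about the tool's x, y, z in rad, a list of three; "jaw": the opening, from 0 (shut) to 1 (fully open). A call has exactly 8 rows; each row is the pose to reach, as a shift and turn from the pose commanded when the call began, along the tool's axes at that moment; what a row does not reach only later rows make up. A row lasts 1/8 s, in which the tool goes at most 62.5 mm and 10.7 degrees, less where a joint would pass 70% of its speed; a pose out of reach is approached as far as the arm can. A call with a gripper value outside its range is refused whole. The fingers move at their own pace and stop on an object; the grip force is fixed at half the most. Time passes only in rows, so rows that repeat a pose let the fingers close, or fill a call up. It gives the time, the measured TCP pose, the force, the opening and the grip force at its end, in the units of the state.
- ctrl.get_obs(): the state, without advancing time (a new reading comes with each control period).
- ctrl.get_image(name): name is "scene" or "side" or "wrist"; returns the picture (384x512x3 uint8, red, green, blue); there is no depth.
- ctrl.camera_info(name): a dict with "camera_matrix" (3x3 intrinsics, pixels), "world_from_camera" (4x4, takes a point from camera to world coordinates). Camera axes: x right, y up, looking along -z (the intrinsics and any distortion apply to the point x, -y, -z); pixel columns grow to the right and rows downward; lengths in mm; the calibration is good to about 2 mm. A picture is of the moment at which its call begins: read the wrist's pose just before it. camera_info takes no time and is no camera call; for the wrist camera it gives the pose at the moment of the call.
- ctrl.close_job(): hands the job in; it is judged then, once.
Trained networks look in the newest picture that a camera, given by its name, has taken for a name from the list of things; names that differ only in an ending like _2 or _b are one class to them, and where a whole thing is asked for, a point or a joint stands for the part that bears it (a point fixed in the world has none). Each returns a list of dicts, best first, with "score" (0 to 1); they miss things now and then, are a little off and sometimes report something else, mostly with a low value. They report only what shows in the picture. A call takes as long as a camera call. They do not tell look-alikes from the thing itself.
- ctrl.look_for(camera, label): "rect" ([left, top, right, bottom] in pixels, round what is visible of it).
The state is a dict: "t": time; "qpos": joint angles; "qvel": joint speeds; "joint_torque": joint torques, N m; "ee_pos": TCP position; "orientation": TCP orientation; "ft_force": force on the tool from outside, world axes, zero at the start; "moment": the same for the moment, N m; "width": finger opening in mm; "grasp_force": force on a finger pad.
Only numpy, scipy, OpenCV 4.12 (cv2) and the standard library are available. Lean on these libraries where they do the work, as an engineer would, in place of code of your own. Each camera call takes 0.05 s, during which the arm holds its last target. There are 200 camera calls.

### The job

On the tablet repair bench, turn the blue parts carousel by pushing gently at its rim, where white pegs stand for the fingers, until the red-capped screw jar stands right at the yellow arrow, then draw back. Only push: do not grip the carousel or fling it round, touch no jar, leave every jar upright in its pocket, and leave the other things on the bench where they are.

Things in the scene. Friction and masses are not known exactly. Their poses are not given: they have to be found in the camera images.
- stand: fixed stand of the carousel: dark steel disc under the platter with a black tongue, 44 mm wide, 12 mm high, reaching out to 190 mm from the axis, a yellow arrow on it. Origin on the turning axis at table height; the tongue (the carousel's front) lies along its -x axis, z up. Its place and direction vary
- pointer (a point): the yellow arrow on the tongue of the stand, 150 mm from the turning axis, 15 mm above the table
- platter: blue round platter, 250 mm in diameter, top 34 mm above the table; turns endlessly both ways about the vertical axis through its origin (at table height, z up). Light friction: 1 to 1.5 N at the rim turns it, and it stops at once when not pushed. Six square pockets, 41 mm outside, walls 12 mm high, centred 64 mm from the axis every 60 degrees, one jar in each, the red-capped one on its -x axis
- hub (a point): top centre of the dark grey hub in the middle of the platter, on the turning axis: 32 mm in diameter, 20 mm above the platter top
- peg0 (a point): top centre of a white upright finger peg fixed near the platter's rim: round, 12 mm in diameter, 40 mm tall, top 74 mm above the table, 116 mm from the axis; six alike every 60 degrees, midway between the pockets; this one 30 degrees anticlockwise (from above) of the red-capped jar
- peg1 (a point): top centre of a white upright finger peg fixed near the platter's rim: round, 12 mm in diameter, 40 mm tall, top 74 mm above the table, 116 mm from the axis; six alike every 60 degrees, midway between the pockets; this one 90 degrees anticlockwise (from above) of the red-capped jar
- peg2 (a point): top centre of a white upright finger peg fixed near the platter's rim: round, 12 mm in diameter, 40 mm tall, top 74 mm above the table, 116 mm from the axis; six alike every 60 degrees, midway between the pockets; this one 150 degrees anticlockwise (from above) of the red-capped jar
- peg3 (a point): top centre of a white upright finger peg fixed near the platter's rim: round, 12 mm in diameter, 40 mm tall, top 74 mm above the table, 116 mm from the axis; six alike every 60 degrees, midway between the pockets; this one 210 degrees anticlockwise (from above) of the red-capped jar
- peg4 (a point): top centre of a white upright finger peg fixed near the platter's rim: round, 12 mm in diameter, 40 mm tall, top 74 mm above the table, 116 mm from the axis; six alike every 60 degrees, midway between the pockets; this one 270 degrees anticlockwise (from above) of the red-capped jar
- peg5 (a point): top centre of a white upright finger peg fixed near the platter's rim: round, 12 mm in diameter, 40 mm tall, top 74 mm above the table, 116 mm from the axis; six alike every 60 degrees, midway between the pockets; this one 330 degrees anticlockwise (from above) of the red-capped jar
- jar_red: small clear round screw jar with a RED cap, 46 mm tall, cap 35 mm in diameter; loose in a pocket of the platter; origin at the centre of its underside, 34 mm above the table. This is the jar to bring to the front
- jar_white: small clear round screw jar with a white cap, 46 mm tall, cap 35 mm in diameter; loose in a pocket of the platter; origin at the centre of its underside, 34 mm above the table; bystander, which pocket it has varies
- jar_grey: small clear round screw jar with a grey cap, 46 mm tall, cap 35 mm in diameter; loose in a pocket of the platter; origin at the centre of its underside, 34 mm above the table; bystander, which pocket it has varies
- jar_blue: small clear round screw jar with a blue cap, 46 mm tall, cap 35 mm in diameter; loose in a pocket of the platter; origin at the centre of its underside, 34 mm above the table; bystander, which pocket it has varies
- jar_green: small clear round screw jar with a green cap, 46 mm tall, cap 35 mm in diameter; loose in a pocket of the platter; origin at the centre of its underside, 34 mm above the table; bystander, which pocket it has varies
- jar_black: small clear round screw jar with a black cap, 46 mm tall, cap 35 mm in diameter; loose in a pocket of the platter; origin at the centre of its underside, 34 mm above the table; bystander, which pocket it has varies
- tablet: opened blue tablet shell lying flat, 178 x 250 mm, 10 mm high, bystander; origin at the centre of its underside
- screwdriver: screwdriver 160 mm long lying on the mat, bystander; origin near its middle, x axis towards the tip
- dish: round steel screw dish, 76 mm in diameter, 22 mm high, beside the carousel, bystander; origin at the centre of its underside
- tape: orange roll of tape lying flat, 72 mm in diameter, 18 mm high, beside the carousel, bystander; origin at the centre of its underside
- mug: white mug, 80 mm in diameter, 90 mm high, bystander; origin at the centre of its underside
There are look-alikes about, which are no part of the job. What is shaped like the jar_red but brown or orange is not meant.

How it is judged:
By the outcome, as a careful person would: the job done as asked, in the order asked, and still so for the second after the job is handed in, with the robot touching nothing.
It also fails if it takes over 72 s, if anything falls off the work surface, if the arm or the gripper's body presses on something with over 40 N, if the wrist force passes 120 N, or if a joint passes its speed limit or range.

## Working session

There is one attempt and no reset: what is moved stays moved. The work goes in short steps, Python scripts to look and compute and a shell command to move; the robot and the scene stay as the last step left them, time stands still between calls to the robot, and variables do not carry over. Pictures are saved under pics/ and viewed, at most 10 in all, crops included, and the job is handed in when it is done.

```bash
mkdir -p pics
python3 - <<'E'
from workcell import ctrl
import cv2
for c in ["scene","side","wrist"]:
    im=ctrl.get_image(c); cv2.imwrite(f"pics/{c}0.png",im[:,:,::-1])
    print(c,ctrl.camera_info(c))
    if c!="wrist":
        for l in ["hub","jar_red","pointer","platter"]:
            print(l,[(round(d["score"],2),[round(v) for v in d["rect"]]) for d in ctrl.look_for(c,l)[:3]])
o=ctrl.get_obs();print(o, ctrl.hold_point_z)
import numpy as np
a=cv2.imread("pics/scene0.png");b=cv2.imread("pics/side0.png")
cv2.imwrite("pics/both.png",np.vstack([np.hstack([a,b])])[:,:,:])
E
```

```text
scene {'camera_matrix': array([[383.84031882,   0.        , 249.88078966],
       [  0.        , 383.84031882, 193.36656437],
       [  0.        ,   0.        ,   1.        ]]), 'world_from_camera': array([[-8.07452646e-01, -4.37179463e-01,  3.96098904e-01,
         1.03217146e+03],
       [ 5.89932218e-01, -5.97863534e-01,  5.42714633e-01,
         6.68557618e+02],
       [-4.50601289e-04,  6.71887871e-01,  7.40652743e-01,
         9.67271215e+02],
       [ 0.00000000e+00,  0.00000000e+00,  0.00000000e+00,
         1.00000000e+00]])}
hub [(0.55, [213, 159, 290, 224]), (0.23, [254, 236, 278, 258])]
jar_red [(0.62, [181, 161, 191, 171]), (0.49, [225, 177, 237, 194]), (0.45, [254, 234, 279, 256])]
pointer [(0.64, [288, 182, 304, 196])]
platter [(0.96, [212, 163, 290, 227]), (0.48, [344, 251, 456, 349])]
side {'camera_matrix': array([[393.8879578 ,   0.        , 258.18515053],
       [  0.        , 393.8879578 , 194.93445136],
       [  0.        ,   0.        ,   1.        ]]), 'world_from_camera': array([[ 7.71402278e-01,  3.27167012e-01, -5.45802411e-01,
        -1.35711400e+02],
  
[... 1008 characters left out ...]

{'t': 0.55, 'qpos': array([-1.89831542e-02,  4.23087365e-01,  1.62991180e+00, -3.46439283e-06,
        1.08861063e+00, -1.89769678e-02]), 'qvel': array([-0.00023185, -0.00067315, -0.00084676, -0.00167775, -0.00040901,
       -0.00024227]), 'joint_torque': array([-1.52006210e-04, -5.44222033e+01, -2.73880309e+01,  6.43074350e-02,
        1.73363357e-02, -2.66242682e-05]), 'ee_pos': array([6.24974508e+02, 3.57810875e-02, 2.22678313e+02]), 'orientation': array([-2.22143933e+00, -2.22142916e+00,  2.21481269e-05]), 'ft_force': array([ 0.16597947, -0.88994995, -0.7764793 ]), 'moment': array([-0.01158326,  0.03038346,  0.01239581]), 'grasp_force': 0.0, 'width': 87.6888297649847} 18.700000000000003
```

View pics/scene0.png

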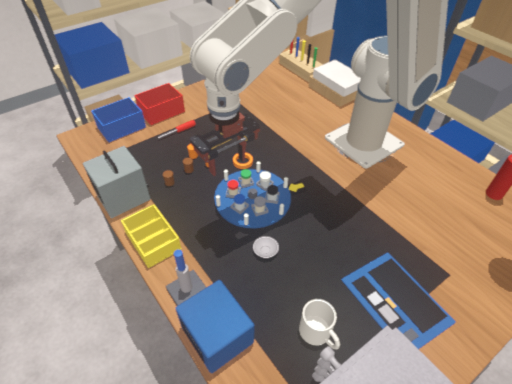

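View pics/side0.png

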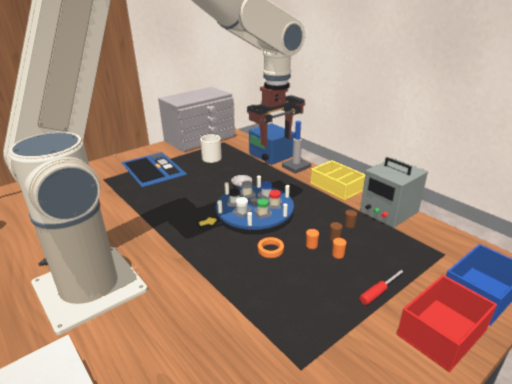

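The scene shows the carousel at (252,195), the red cap at (233,186) and the arrow at (296,187). In the side view the carousel is at (256,205) and the arrow at (208,222). Next I compute rough positions.

```bash
cat > h.py <<'E'
from workcell import ctrl
import numpy as np
def ray(c,uv,info=None):
    i=info or ctrl.camera_info(c);K=i["camera_matrix"];T=i["world_from_camera"]
    u,v=uv;d=np.array([(u-K[0,2])/K[0,0],-(v-K[1,2])/K[1,1],-1.]);return T[:3,3],T[:3,:3]@d
def at(c,uv,z,info=None):
    o,d=ray(c,uv,info);return (o+d*(z-o[2])/d[2])[:2].round(1)
def proj(c,P,info=None):
    i=info or ctrl.camera_info(c);T=i["world_from_camera"];K=i["camera_matrix"]
    p=(np.atleast_2d(P)-T[:3,3])@T[:3,:3];return np.c_[K[0,2]-K[0,0]*p[:,0]/p[:,2],K[1,2]+K[1,1]*p[:,1]/p[:,2]]
E
python3 - <<'E'
from h import *
print("platter",at("scene",(252,196),34),at("side",(256,207),34))
print("ptr",at("scene",(296,188),15),at("side",(208,222),15))
print("red",at("scene",(233,185),80),at("side",(276,193),80))
print("mug/dish/tape",at("scene",(265,247),15),at("scene",(242,160),9),at("side",(271,247),9))
E
```

```text
platter [534.3  -1.9] [527.2 -20.9]
ptr [382.1  43.3] [378.9  31.2]
red [579.8 -42.4] [580.9 -54.9]
mug/dish/tape [613.6 171.1] [ 445.7 -183.8] [ 450.  -181.8]
```

View pics/wrist0.png

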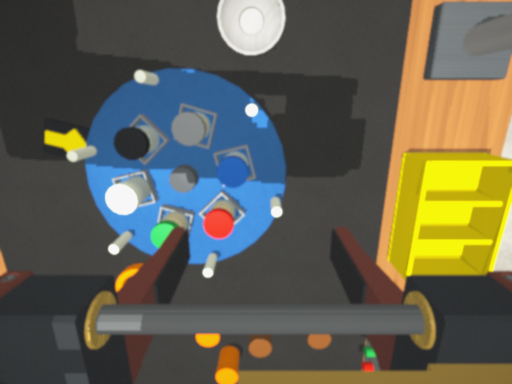

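The wrist view shows the hub at (183,178), red cap at (219,223), arrow at about (66,139), and peg tops at about (139,75), (72,156), (113,249), (208,272), (277,212) and (252,109). I fit the model to these.

Run:
```python
from h import *
from scipy.optimize import least_squares
pegs=[(208,272),(113,249),(72,156),(139,75),(252,109),(277,212)]
P=[at("wrist",p,74) for p in pegs]
c=np.mean(P,0);print("c",c,"hub",at("wrist",(183,178),54),"red",at("wrist",(219,223),80))
for p in P: d=p-c;print(p,np.hypot(*d).round(1),np.degrees(np.arctan2(d[1],d[0])).round(1))
ptr=at("wrist",(66,139),15);d=ptr-c;print("ptr",ptr,np.hypot(*d),np.degrees(np.arctan2(d[1],d[0])))
d=at("wrist",(219,223),80)-c;print("red",np.hypot(*d),np.degrees(np.arctan2(d[1],d[0])))
for l in ["hub","pointer","jar_red","peg0"]:
    print(l,[(round(d["score"],2),[round(v) for v in d["rect"]]) for d in ctrl.look_for("wrist",l)[:7]])
```

```text
c [533.6         -2.58333333] hub [ 5.35e+02 -4.00e-01] red [578.8 -46.6]
[ 561.6 -114.5] 115.4 -76.0
[449.7 -82.8] 116.1 -136.3
[422.7  29.3] 115.4 164.0
[505.3 110.3] 116.4 104.1
[617.3  77.8] 116.0 43.8
[645.  -35.6] 116.2 -16.5
ptr [380.8  40.4] 158.73061123943438 164.28846649784722
red 63.09125885924641 -44.24009680193848
hub [(0.82, [65, 69, 288, 274])]
pointer [(0.96, [42, 118, 90, 156])]
jar_red [(0.93, [248, 333, 274, 357]), (0.71, [306, 335, 331, 353]), (0.69, [202, 202, 235, 239]), (0.69, [193, 333, 220, 345]), (0.54, [172, 113, 211, 146])]
peg0 [(0.82, [67, 66, 286, 277]), (0.64, [201, 198, 232, 238])]
```

The fit is clean: axis (533.6,-2.6), red at about -46°, pegs at -76°+60k, tongue at about 164-165°. I will push clockwise by roughly 149° on the 44° peg with the fingers shut, turning the tool with the arc. First move is over the rim at 56°.

```bash
python3 -m creep '[{"translation":[12,-3,12],"angular":[0,0,-0.122],"jaw":0},{"translation":[24,-6,26],"angular":[0,0,-0.244],"jaw":0},{"translation":[36,-10,40],"angular":[0,0,-0.366],"jaw":0},{"translation":[48,-13,54],"angular":[0,0,-0.489],"jaw":0},{"translation":[60,-17,68],"angular":[0,0,-0.611],"jaw":0},{"translation":[72,-20,82],"angular":[0,0,-0.733],"jaw":0},{"translation":[84,-23,96],"angular":[0,0,-0.855],"jaw":0},{"translation":[94.4,-26,108],"angular":[0,0,-0.977],"jaw":0}]'
python3 - <<'E'
from h import *
import cv2
i=ctrl.camera_info("wrist");cv2.imwrite("pics/w1.png",ctrl.get_image("wrist")[:,:,::-1])
o=ctrl.get_obs();print(o["ee_pos"],o["orientation"],o["width"],o["ft_force"])
for a in (44,104): 
  r=np.radians(a);print(a,proj("wrist",[533.6+116*np.cos(r),-2.6+116*np.sin(r),74],i))
r=np.radians(164.5);print(proj("wrist",[533.6+150*np.cos(r),-2.6+150*np.sin(r),15],i))
E
```

```text
t: 1.75
ee_pos: [598.9, 94.9, 114.2]
orientation: [-0.913, -3.006, 0.0]
ft_force: [-0.3, 0.5, 0.4]
width: 11.2
grasp_force: 0.0
[597.55979578  95.66359772 112.69575962] [-9.04369109e-01 -3.00601608e+00  1.15875284e-03] 7.259276861639413 [-1.22996047  0.2044889  -0.59898224]
44 [[253.57851267 248.48379381]]
104 [[198.85413684  98.90021866]]
[[52.38991461 25.25340665]]
```

View pics/w1.png

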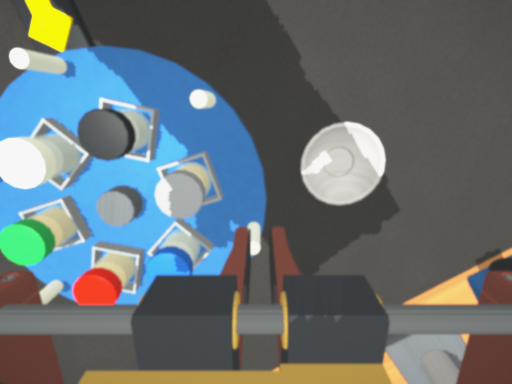

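The peg to push is at (254,240), as predicted at (254,248), and the arrow is at (50,28). I now descend, 6 mm further back from the peg.

```bash
python3 -m creep '[{"translation":[3,0,0],"angular":[0,0,0],"jaw":0},{"translation":[6,0,5],"angular":[0,0,0],"jaw":0},{"translation":[6,0,16],"angular":[0,0,0],"jaw":0},{"translation":[6,0,28],"angular":[0,0,0],"jaw":0},{"translation":[6,0,40],"angular":[0,0,0],"jaw":0},{"translation":[6,0,52],"angular":[0,0,0],"jaw":0},{"translation":[6,0,64],"angular":[0,0,0],"jaw":0},{"translation":[6,0,66],"angular":[0,0,0],"jaw":0}]'
python3 - <<'E'
from h import *
o=ctrl.get_obs();p=o["ee_pos"];d=p[:2]-[533.6,-2.6];print(p,np.hypot(*d),np.degrees(np.arctan2(d[1],d[0])),o["ft_force"],o["width"])
for k in range(1,9):
  a=np.radians(2.5*k);print(-117.5*np.sin(a),-117.5*(1-np.cos(a)),a)
E
```

```text
t: 2.8
ee_pos: [593.3, 97.7, 47.4]
orientation: [-0.919, -3.002, 0.001]
ft_force: [0.6, 0.8, 0.4]
width: 0.7
grasp_force: 0.0
[593.30633203  97.69100618  47.42215945] 116.71817341662118 59.23335564000101 [0.61309697 0.77481326 0.35046767] 0.6783653728463097
-5.12527801542698 -0.11183396413170871 0.04363323129985824
-10.240799772849835 -0.44712297421989844 0.08726646259971647
-15.33682758585606 -1.0052287885772802 0.1308996938995747
-20.403660875864315 -1.7850890210655577 0.17453292519943295
-25.43165463772709 -2.78521916340783 0.2181661564992912
-30.411237799546186 -4.003715411034474 0.2617993877991494
-35.332931441752095 -5.438258287083335 0.30543261909900765
-40.187366840766074 -7.08611705765576 0.3490658503988659
```

```bash
python3 -m creep '[{"translation":[-3,0,0],"angular":[0,0,0],"jaw":0},{"translation":[-6,0,0],"angular":[0,0,0],"jaw":0},{"translation":[-11.1,-0.1,0],"angular":[0,0,0.0436],"jaw":0},{"translation":[-16.2,-0.4,0],"angular":[0,0,0.0873],"jaw":0},{"translation":[-21.3,-1,0],"angular":[0,0,0.1309],"jaw":0},{"translation":[-26.4,-1.8,0],"angular":[0,0,0.1745],"jaw":0},{"translation":[-31.4,-2.8,0],"angular":[0,0,0.2182],"jaw":0},{"translation":[-36.4,-4,0],"angular":[0,0,0.2618],"jaw":0}]'
python3 - <<'E'
from h import *
import cv2
cv2.imwrite("pics/w2.png",ctrl.get_image("wrist")[:,:,::-1])
o=ctrl.get_obs();p=o["ee_pos"];d=p[:2]-[533.6,-2.6];print(p,np.hypot(*d),np.degrees(np.arctan2(d[1],d[0])),o["ft_force"],o["width"])
E
```

```text
t: 3.8
ee_pos: [622.2, 73.9, 48.7]
orientation: [1.307, 2.857, 0.0]
ft_force: [0.0, 1.3, 1.4]
width: 0.6
grasp_force: 0.6
[622.68781461  73.4078536   48.75563987] 117.1060737992207 40.470114771392666 [ 0.7239949  -0.87500896 -0.27364758] 0.5822215101052349
```

View pics/w2.png

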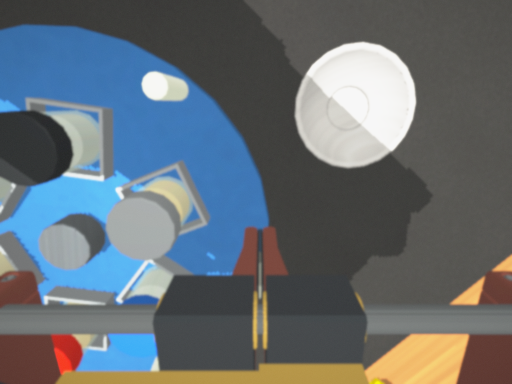

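Fingers sit at the rim with the pushed peg hidden behind them; the trailing peg's top is at (155,86).

```bash
python3 - <<'E'
from h import *
c=np.array([533.6,-2.6])
for uv,z in (((155,86),74),((72,243),54)):
  d=at("wrist",uv,z)-c;print(np.hypot(*d),np.degrees(np.arctan2(d[1],d[0])))
E
python3 -m creep '[{"translation":[-5.1,-0.1,0],"angular":[0,0,0.0436],"jaw":0},{"translation":[-10.2,-0.4,0],"angular":[0,0,0.0873],"jaw":0},{"translation":[-15.3,-1,0],"angular":[0,0,0.1309],"jaw":0},{"translation":[-20.4,-1.8,0],"angular":[0,0,0.1745],"jaw":0},{"translation":[-25.4,-2.8,0],"angular":[0,0,0.2182],"jaw":0},{"translation":[-30.4,-4,0],"angular":[0,0,0.2618],"jaw":0},{"translation":[-35.3,-5.4,0],"angular":[0,0,0.3054],"jaw":0},{"translation":[-40.2,-7.1,0],"angular":[0,0,0.3491],"jaw":0}]'
python3 - <<'E'
from h import *
import cv2
cv2.imwrite("pics/w3.png",ctrl.get_image("wrist")[:,:,::-1])
o=ctrl.get_obs();p=o["ee_pos"];d=p[:2]-[533.6,-2.6];print(p,np.hypot(*d),np.degrees(np.arctan2(d[1],d[0])),o["ft_force"],o["width"])
E
```

```text
115.39172413999195 92.28465640965318
6.609841147864297 72.38742215707619
t: 4.85
ee_pos: [643.1, 38.8, 48.7]
orientation: [1.784, 2.586, 0.0]
ft_force: [0.1, 2.5, -0.4]
width: 0.6
grasp_force: 0.5
[643.34785311  38.1968156   48.7349907 ] 117.08531686818746 20.391723438841634 [-0.10256394  0.24813721  0.48347193] 0.45653313134703166
```

View pics/w3.png

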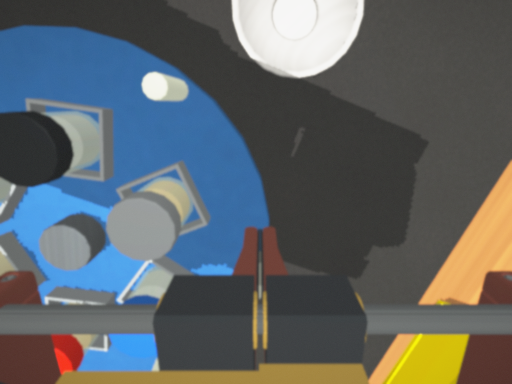

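The view relative to the tool is unchanged, so the platter follows the fingers, with the peg about 8° ahead. About 117° remain; five more identical 20° pushes, then a check.

```bash
python3 -m creep '[{"translation":[-5.1,-0.1,0],"angular":[0,0,0.0436],"jaw":0},{"translation":[-10.2,-0.4,0],"angular":[0,0,0.0873],"jaw":0},{"translation":[-15.3,-1,0],"angular":[0,0,0.1309],"jaw":0},{"translation":[-20.4,-1.8,0],"angular":[0,0,0.1745],"jaw":0},{"translation":[-25.4,-2.8,0],"angular":[0,0,0.2182],"jaw":0},{"translation":[-30.4,-4,0],"angular":[0,0,0.2618],"jaw":0},{"translation":[-35.3,-5.4,0],"angular":[0,0,0.3054],"jaw":0},{"translation":[-40.2,-7.1,0],"angular":[0,0,0.3491],"jaw":0}]'
python3 -m creep '[{"translation":[-5.1,-0.1,0],"angular":[0,0,0.0436],"jaw":0},{"translation":[-10.2,-0.4,0],"angular":[0,0,0.0873],"jaw":0},{"translation":[-15.3,-1,0],"angular":[0,0,0.1309],"jaw":0},{"translation":[-20.4,-1.8,0],"angular":[0,0,0.1745],"jaw":0},{"translation":[-25.4,-2.8,0],"angular":[0,0,0.2182],"jaw":0},{"translation":[-30.4,-4,0],"angular":[0,0,0.2618],"jaw":0},{"translation":[-35.3,-5.4,0],"angular":[0,0,0.3054],"jaw":0},{"translation":[-40.2,-7.1,0],"angular":[0,0,0.3491],"jaw":0}]'
python3 - <<'E'
from h import *
o=ctrl.get_obs();p=o["ee_pos"];d=p[:2]-[533.6,-2.6];print(p,np.hypot(*d),np.degrees(np.arctan2(d[1],d[0])),o["qpos"])
E
```

```text
t: 5.9
ee_pos: [650.8, -1.3, 48.7]
orientation: [2.206, 2.237, 0.0]
ft_force: [0.4, 0.5, -0.1]
width: 0.3
grasp_force: 0.5
t: 6.9
ee_pos: [644.2, -41.7, 48.7]
orientation: [2.561, 1.82, 0.0]
ft_force: [1.0, 0.6, 0.0]
width: 0.7
grasp_force: 0.5
[644.2346578  -41.65440437  48.68650913] 117.32550450707349 -19.44320224220432 [-8.29971181e-02  6.75060119e-01  1.66733691e+00 -1.24575578e-05
  7.99100346e-01  2.52042559e-01]
```

```bash
python3 -m creep '[{"translation":[-5.1,-0.1,0],"angular":[0,0,0.0436],"jaw":0},{"translation":[-10.2,-0.4,0],"angular":[0,0,0.0873],"jaw":0},{"translation":[-15.3,-1,0],"angular":[0,0,0.1309],"jaw":0},{"translation":[-20.4,-1.8,0],"angular":[0,0,0.1745],"jaw":0},{"translation":[-25.4,-2.8,0],"angular":[0,0,0.2182],"jaw":0},{"translation":[-30.4,-4,0],"angular":[0,0,0.2618],"jaw":0},{"translation":[-35.3,-5.4,0],"angular":[0,0,0.3054],"jaw":0},{"translation":[-40.2,-7.1,0],"angular":[0,0,0.3491],"jaw":0}]'
python3 -m creep '[{"translation":[-5.1,-0.1,0],"angular":[0,0,0.0436],"jaw":0},{"translation":[-10.2,-0.4,0],"angular":[0,0,0.0873],"jaw":0},{"translation":[-15.3,-1,0],"angular":[0,0,0.1309],"jaw":0},{"translation":[-20.4,-1.8,0],"angular":[0,0,0.1745],"jaw":0},{"translation":[-25.4,-2.8,0],"angular":[0,0,0.2182],"jaw":0},{"translation":[-30.4,-4,0],"angular":[0,0,0.2618],"jaw":0},{"translation":[-35.3,-5.4,0],"angular":[0,0,0.3054],"jaw":0},{"translation":[-40.2,-7.1,0],"angular":[0,0,0.3491],"jaw":0}]'
python3 -m creep '[{"translation":[-5.1,-0.1,0],"angular":[0,0,0.0436],"jaw":0},{"translation":[-10.2,-0.4,0],"angular":[0,0,0.0873],"jaw":0},{"translation":[-15.3,-1,0],"angular":[0,0,0.1309],"jaw":0},{"translation":[-20.4,-1.8,0],"angular":[0,0,0.1745],"jaw":0},{"translation":[-25.4,-2.8,0],"angular":[0,0,0.2182],"jaw":0},{"translation":[-30.4,-4,0],"angular":[0,0,0.2618],"jaw":0},{"translation":[-35.3,-5.4,0],"angular":[0,0,0.3054],"jaw":0},{"translation":[-40.2,-7.1,0],"angular":[0,0,0.3491],"jaw":0}]'
python3 - <<'E'
from h import *
import cv2
a=ctrl.get_image("scene")[130:250,180:330,::-1];b=ctrl.get_image("side")[150:270,180:330,::-1]
cv2.imwrite("pics/s4.png",cv2.resize(np.vstack([np.hstack([a,b])]),None,fx=2.6,fy=2.6,interpolation=cv2.INTER_CUBIC))
cv2.imwrite("pics/w4.png",ctrl.get_image("wrist")[:,:,::-1])
o=ctrl.get_obs();p=o["ee_pos"];d=p[:2]-[533.6,-2.6];print(p,np.hypot(*d),np.degrees(np.arctan2(d[1],d[0])),o["qpos"])
E
```

```text
t: 7.9
ee_pos: [624.3, -77.3, 48.7]
orientation: [2.838, 1.348, 0.0]
ft_force: [1.5, 0.5, -0.3]
width: 0.6
grasp_force: 0.5
t: 8.9
ee_pos: [593.4, -104.0, 48.7]
orientation: [3.029, 0.834, -0.0]
ft_force: [0.9, 0.8, 0.1]
width: 0.6
grasp_force: 0.5
t: 9.9
ee_pos: [555.2, -118.5, 48.7]
orientation: [3.128, 0.296, -0.0]
ft_force: [0.5, -1.8, 0.4]
width: 0.3
grasp_force: 0.5
[ 554.81662724 -118.36614363   48.56595418] 117.69428737933325 -79.61457342334836 [-2.31149625e-01  5.93319874e-01  1.84926702e+00 -5.69694120e-05
  7.00129929e-01  1.14869743e+00]
```

View pics/w4.png

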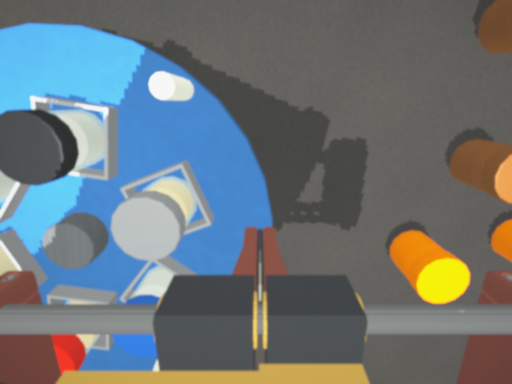

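Still tracking; red stands at about 182° and needs about 164.5°. I push 15° more, then back off, rise and look.

```bash
python3 -m creep '[{"translation":[-4.1,-0.1,0],"angular":[0,0,0.0349],"jaw":0},{"translation":[-8.2,-0.3,0],"angular":[0,0,0.0698],"jaw":0},{"translation":[-12.3,-0.6,0],"angular":[0,0,0.1047],"jaw":0},{"translation":[-16.4,-1.1,0],"angular":[0,0,0.1396],"jaw":0},{"translation":[-20.4,-1.8,0],"angular":[0,0,0.1745],"jaw":0},{"translation":[-24.4,-2.6,0],"angular":[0,0,0.2094],"jaw":0},{"translation":[-28.4,-3.5,0],"angular":[0,0,0.2443],"jaw":0},{"translation":[-30.4,-4,0],"angular":[0,0,0.2618],"jaw":0}]'
python3 -m creep '[{"translation":[4,0,0],"angular":[0,0,0],"jaw":0},{"translation":[8,0,-6],"angular":[0,0,0],"jaw":0},{"translation":[8,0,-35],"angular":[0,0,0],"jaw":0},{"translation":[8,0,-75],"angular":[0,0,0],"jaw":0},{"translation":[8,0,-115],"angular":[0,0,0],"jaw":0},{"translation":[8,10,-155],"angular":[0,0,0],"jaw":0},{"translation":[8,20,-170],"angular":[0,0,0],"jaw":0},{"translation":[8,20,-170],"angular":[0,0,0],"jaw":0}]'
python3 - <<'E'
from h import *
import cv2
np.save("i5.npy",ctrl.camera_info("wrist"),allow_pickle=True)
cv2.imwrite("pics/w5.png",ctrl.get_image("wrist")[:,:,::-1])
E
```

```text
t: 11.05
ee_pos: [524.6, -120.2, 48.7]
orientation: [-3.14, 0.113, 0.0]
ft_force: [1.7, -0.2, -0.3]
width: 0.6
grasp_force: 0.5
t: 12.05
ee_pos: [531.9, -141.4, 219.3]
orientation: [3.139, -0.112, 0.003]
ft_force: [-0.0, 0.7, -0.6]
width: 0.2
grasp_force: 0.0
```

View pics/w5.png

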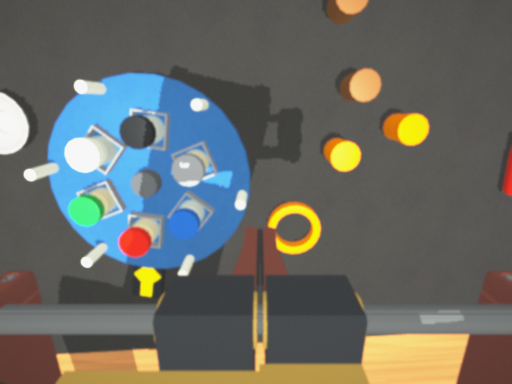

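The view shows red cap (136,242), arrow (147,281), hub (145,183) and six peg tops. I refine with colour centroids.

Run:
```python
from h import *
import cv2
i=np.load("i5.npy",allow_pickle=True).item()
im=cv2.imread("pics/w5.png").astype(int);b,g,r=im[...,0],im[...,1],im[...,2]
P=[at("wrist",p,74,i) for p in [(80,87),(31,174),(89,260),(186,271),(241,207),(196,104)]]
c=np.mean(P,0);print("c",c,"hub",at("wrist",(145,183),54,i))
pol=lambda p:(np.hypot(*(p-c)).round(1),(np.degrees(np.arctan2(*(p-c)[::-1]))%360).round(1))
for p in P: print(pol(p))
m=(r>150)&(g>140)&(b<90);m[:250]=0;m[:,:120]=0;m[:,175:]=0
v,u=np.nonzero(m);q=np.array([at("wrist",(a,e),15,i) for a,e in zip(u,v)])
print("arrow",m.sum(),pol(q.mean(0)),u.min(),u.max(),v.min(),v.max())
e=np.linalg.svd(q-q.mean(0))[2][0];print("arrow axis",np.degrees(np.arctan2(e[1],e[0]))%180)
m=(r>150)&(g<70)&(b<80);m[:,200:]=0;v,u=np.nonzero(m);print("red",m.sum(),pol(at("wrist",(u.mean(),v.mean()),78,i)))
```

```text
c [534.06666667  -5.86666667] hub [535.6  -6.3]
(np.float64(114.9), np.float64(18.6))
(np.float64(115.5), np.float64(77.3))
(np.float64(112.7), np.float64(137.6))
(np.float64(113.0), np.float64(199.4))
(np.float64(115.4), np.float64(255.4))
(np.float64(113.9), np.float64(318.0))
arrow 1295 (np.float64(273.0), np.float64(166.0)) 120 174 268 383
arrow axis 168.00144948114016
red 609 (np.float64(62.9), np.float64(167.6))
```

Run:
```python
from h import *
import cv2
for f,i,box,cs in (("w5",np.load("i5.npy",allow_pickle=True).item(),(255,299,130,170),[(534.1,-5.9),(535.2,-4.5)]),):
    im=cv2.imread(f"pics/{f}.png").astype(int);b,g,r=im[...,0],im[...,1],im[...,2]
    m=(r>130)&(g>110)&(b<90);k=np.zeros_like(m);k[box[0]:box[1],box[2]:box[3]]=1;m&=k
    v,u=np.nonzero(m);q=np.array([at("wrist",(a,e),15,i) for a,e in zip(u,v)])
    e=np.linalg.svd(q-q.mean(0))[2][0];print(m.sum(),q.mean(0),u.min(),u.max(),v.min(),v.max(),np.degrees(np.arctan2(e[1],e[0]))%180)
    for c in cs: d=q.mean(0)-c;print(np.hypot(*d),np.degrees(np.arctan2(d[1],d[0])))
    for tip in ((147.5,268),):print("tip",at("wrist",tip,15,i))
```

```text
512 [379.346875    35.94921875] 134 162 268 298 169.20074932331121
160.3118423799409 164.8676949504933
161.01657017136785 165.45078420577937
tip [400.3  31. ]
```

Red is at 167.6° and the arrow at 165.0°, so about 2.6° (5.3 mm) is left. I go back down behind the peg, then give a slow final nudge.

```bash
python3 -m creep '[{"translation":[0,-10,20],"angular":[0,0,0],"jaw":0},{"translation":[0,-20,50],"angular":[0,0,0],"jaw":0},{"translation":[0,-20,80],"angular":[0,0,0],"jaw":0},{"translation":[0,-20,110],"angular":[0,0,0],"jaw":0},{"translation":[0,-20,135],"angular":[0,0,0],"jaw":0},{"translation":[0,-20,155],"angular":[0,0,0],"jaw":0},{"translation":[0,-20,168],"angular":[0,0,0],"jaw":0},{"translation":[0,-20,170],"angular":[0,0,0],"jaw":0}]'
python3 -m creep '[{"translation":[-3,0,0],"angular":[0,0,0],"jaw":0},{"translation":[-6,0,0],"angular":[0,0,0],"jaw":0},{"translation":[-8,0,0],"angular":[0,0,0.01],"jaw":0},{"translation":[-9.5,0,0],"angular":[0,0,0.02],"jaw":0},{"translation":[-11,0,0],"angular":[0,0,0.03],"jaw":0},{"translation":[-12.5,-0.1,0],"angular":[0,0,0.04],"jaw":0},{"translation":[-13.3,-0.1,0],"angular":[0,0,0.045],"jaw":0},{"translation":[-13.3,-0.1,0],"angular":[0,0,0.045],"jaw":0}]'
python3 -m creep '[{"translation":[4,0,0],"angular":[0,0,0],"jaw":0},{"translation":[8,0,-6],"angular":[0,0,0],"jaw":0},{"translation":[8,0,-35],"angular":[0,0,0],"jaw":0},{"translation":[8,0,-75],"angular":[0,0,0],"jaw":0},{"translation":[8,0,-115],"angular":[0,0,0],"jaw":0},{"translation":[8,10,-155],"angular":[0,0,0],"jaw":0},{"translation":[8,20,-170],"angular":[0,0,0],"jaw":0},{"translation":[8,20,-170],"angular":[0,0,0],"jaw":0}]'
python3 - <<'E'
from h import *
import cv2
i=ctrl.camera_info("wrist");np.save("i6.npy",i,allow_pickle=True)
im=ctrl.get_image("wrist")[:,:,::-1];cv2.imwrite("pics/w6.png",im);im=im.astype(int)
b,g,r=im[...,0],im[...,1],im[...,2]
m=(r>150)&(g<70)&(b<80);m[:,200:]=0;v,u=np.nonzero(m);R=at("wrist",(u.mean(),v.mean()),78,i)
m=(r>130)&(g>110)&(b<90);k=np.zeros_like(m);k[255:299,130:175]=1;v,u=np.nonzero(m&k);A=at("wrist",(u.mean(),v.mean()),15,i)
print((u.min(),u.max(),v.min(),v.max()))
for c in ((534.1,-5.9),(535.2,-4.5)):
  for p in (R,A): d=p-c;print(np.hypot(*d),np.degrees(np.arctan2(d[1],d[0])))
E
```

```text
t: 13.1
ee_pos: [531.7, -120.3, 47.0]
orientation: [-3.139, 0.11, 0.005]
ft_force: [-0.0, -0.5, 0.1]
width: 0.1
grasp_force: 0.0
t: 14.1
ee_pos: [519.6, -119.7, 48.7]
orientation: [-3.136, 0.181, 0.0]
ft_force: [-0.2, 0.1, 1.1]
width: 0.3
grasp_force: 0.4
t: 15.1
ee_pos: [525.6, -141.2, 219.2]
orientation: [3.136, -0.183, 0.002]
ft_force: [0.3, -0.0, 0.0]
width: 0.2
grasp_force: 0.0
(np.int64(138), np.int64(165), np.int64(269), np.int64(298))
62.96316383410224 165.65476842076254
160.02855995102874 164.89560973453217
63.702825683010346 167.11998809721348
160.734097191604 165.4796027242465
```

View pics/w6.png

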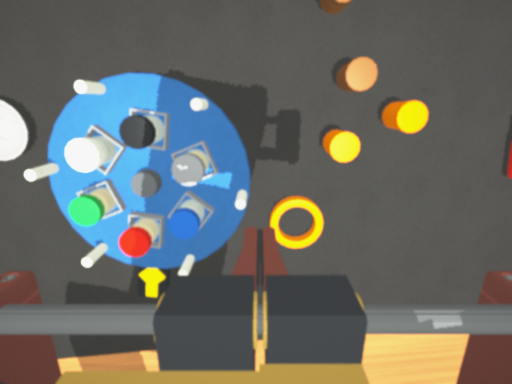

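The red jar lines up with the arrow to within about 1°, all jars are upright in their pockets and the bystanders have not moved. The arm is clear, so I hand in.

```bash
python3 -c "
from workcell import ctrl
print(ctrl.close_job())"
```

```text
the job is handed in; nothing more can be done
None
```

The red-capped jar stands at the yellow arrow, within about 1° by the wrist camera. It was turned there by gentle rim pushes on one peg, the arm has drawn back, and the job was handed in at about 15 s; no verdict came back.

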